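Load the setting mandrels, latch the frame and start

TASK

Load every mandrel standing on the bench into the setting block, each into the bore of its own colour, in the order red, yellow, blue: tip each one's foot into the bore edge-first at a clear slant, then straighten it and slide it fully home. Then shut the green frame over them, turn the orange turnbutton across it, and press the green start key just until it clicks, no further. Do not disturb the bowl, the spatula or the carton.

Things in the scene. Friction and masses are not known exactly. Their poses are not given: they have to be found in the camera images.
- mandrel_red: Steel mandrel with a red grip, 90 mm tall, 0.3 kg, upright in a wooden stand at the start, foot 6 mm above the bench (may be absent). From the foot up: shaft of diameter 34 mm, 42 mm long, its foot tapered to 30 mm over the last 4 mm; flange of diameter 52 mm at 42 to 48 mm; red round grip of diameter 24 mm at 48 to 90 mm. Origin: centre of the foot's underside; z up along the axis.
- stand_red: Loose wooden stand, 76 by 76 by 30 mm, 0.5 kg, in which the red mandrel stands at the start: upright hole of diameter 36 mm, 24 mm deep, in its middle. The three stands look alike. Origin: centre of its underside. It may stay anywhere on the bench.
- bore_red (a point): Centre of the mouth of the left (+y) bore of the setting block, marked by a red plate. Upright blind bore of diameter 35 mm, 46 mm deep, 1.5 mm chamfer: a mandrel is home when its flange lies on the block (foot 42 mm below the mouth). Axes: z up, x from the block's front (turnbutton) to its hinge, y to its left. At a slant of 0.17 rad the foot's centre can go some 2 mm below the mouth.
- mandrel_yellow: Steel mandrel with a yellow grip, 90 mm tall, 0.3 kg, upright in a wooden stand at the start, foot 6 mm above the bench (may be absent). From the foot up: shaft of diameter 34 mm, 42 mm long, its foot tapered to 30 mm over the last 4 mm; flange of diameter 52 mm at 42 to 48 mm; yellow round grip of diameter 24 mm at 48 to 90 mm. Origin: centre of the foot's underside; z up along the axis.
- stand_yellow: Loose wooden stand, 76 by 76 by 30 mm, 0.5 kg, in which the yellow mandrel stands at the start: upright hole of diameter 36 mm, 24 mm deep, in its middle. The three stands look alike. Origin: centre of its underside. It may stay anywhere on the bench.
- bore_yellow (a point): Centre of the mouth of the middle bore of the setting block, marked by a yellow plate. Upright blind bore of diameter 35 mm, 46 mm deep, 1.5 mm chamfer: a mandrel is home when its flange lies on the block (foot 42 mm below the mouth). Axes: z up, x from the block's front (turnbutton) to its hinge, y to its left. At a slant of 0.17 rad the foot's centre can go some 2 mm below the mouth.
- mandrel_blue: Steel mandrel with a blue grip, 90 mm tall, 0.3 kg, upright in a wooden stand at the start, foot 6 mm above the bench (may be absent). From the foot up: shaft of diameter 34 mm, 42 mm long, its foot tapered to 30 mm over the last 4 mm; flange of diameter 52 mm at 42 to 48 mm; blue round grip of diameter 24 mm at 48 to 90 mm. Origin: centre of the foot's underside; z up along the axis.
- stand_blue: Loose wooden stand, 76 by 76 by 30 mm, 0.5 kg, in which the blue mandrel stands at the start: upright hole of diameter 36 mm, 24 mm deep, in its middle. The three stands look alike. Origin: centre of its underside. It may stay anywhere on the bench.
- bore_blue (a point): Centre of the mouth of the right (-y) bore of the setting block, marked by a blue plate. Upright blind bore of diameter 35 mm, 46 mm deep, 1.5 mm chamfer: a mandrel is home when its flange lies on the block (foot 42 mm below the mouth). Axes: z up, x from the block's front (turnbutton) to its hinge, y to its left. At a slant of 0.17 rad the foot's centre can go some 2 mm below the mouth.
- station: Aluminium block fixed to the bench, 190 (x) by 250 (y) by 50 mm high, origin at the centre of its underside, x from its front (nearest the robot) to its back. Bores at y = +75 (red), 0 (yellow), -75 mm (blue). The frame is hinged along y at x = +75 mm, 61 mm up; the turnbutton stands at x = -72, y = -37.5 mm.
- frame (a joint): Angle of the green hinged retaining frame, rad: 0 = flat over the flanges, 1.57 upright, 2.05 its stop; starts open, leaning back. Pushed forward past upright it sinks shut slowly by its own weight (damped, about 3 s) if all mandrels are home. Frame 236 mm wide (y), 10 mm thick, reaching 125 mm from the hinge; the grips pass through its window, 46 to 98 mm from the hinge.
- frame_edge (a point): Middle of the free edge of the retaining frame, 125 mm from the hinge, mid-thickness.
- frame_hinge (a point): Middle of the frame's hinge axis, 61 mm above the bench; the axis runs along the block's y.
- turnbutton (a joint): Angle of the orange turnbutton about its upright pivot, rad, anticlockwise from above: near 0 (at the start) its bar lies along the block's front edge, clear of the frame; 1.57 (stop): bar along the block's x, across the shut frame's front bar. Stays where left (friction 0.05 N m).
- turnbutton_grip (a point): Centre of the turnbutton's grip fin, on its pivot axis. Fin 64 mm long, 12 mm thick, its top 12 mm above this point, standing on a bar 84 mm long, 20 mm wide, 8 mm thick, its top 12 mm below this point; x of this point is across the fin, y along it.
- console: Grey control console fixed to the bench, 130 by 110 by 50 mm, origin at the centre of its underside; the start key stands in the middle of its top.
- key (a joint): Travel of the green dome start key, m: 0 up, grows as it is pressed straight down, 0.007 its stop. Its force rises to about 3.4 N at 3 mm, then drops (the click): 2.8 N at 5 mm, about 1.2 N at 7 mm. It has clicked beyond 5 mm. It springs back when let go.
- key_pad (a joint): Squash of the key's soft rubber top, m: 0.33 mm per newton, on top of the key's own travel. Beyond 4 mm (12 N) the key is overpressed.
- key_top (a point): Top centre of the start key, 69 mm above the bench at rest; the key is 40 mm in diameter, with a flat 26 mm across on top.
- bowl: Bystander: blue ceramic bowl, 110 mm wide, 55 mm high, not needed; leave it where it is. Origin: underside centre or middle.
- spatula: Bystander: spatula with wooden handle, lying flat, not needed; leave it where it is. Origin: underside centre or middle.
- carton: Bystander: small cardboard carton, 90 by 70 by 60 mm, not needed; leave it where it is. Origin: underside centre or middle.

How it is judged:
By the outcome, as a careful person would: the job done as asked, in the order asked, and still so for the second after the job is handed in, with the robot touching nothing.
Of mandrel_red, mandrel_yellow, mandrel_blue only 2 to 3 are there at a start; the rules pass over those that are not, and their reading is None.
At some moment in a run one of stand_red, stand_yellow, stand_blue may be knocked a few centimetres aside while the robot is not near it.
It also fails if it takes over 210 s, if anything falls off the work surface, if the arm or the gripper's body presses on something with over 40 N, if the wrist force passes 120 N, or if a joint passes its speed limit or range.

ROBOT

A 7-joint arm with a two-finger parallel gripper is mounted at the origin on the work surface. World frame = base frame: x ahead of the robot, y to its left, z up, the work surface at z = 0. Lengths are in m, angles in rad, forces in N, time in s.
With the tool pointing down it reaches from about 0.4 to 0.875 m from the base axis. Payload 19.3 kg.
Tool frame: the origin (TCP) lies midway between the tips of the shut fingers; the grasp point (between the pads) lies 19 mm behind it; x points along the fingers, y is the direction in which the jaws open and shut, and the axes are right-handed (so a half turn about x gives the same grasp; the last joint's range is limited). The gripper opens to 85 mm and grips with 20 to 120 N. Pads are 22 mm wide; open, the fingers measure 114 mm over their backs; the gripper's body (76 mm by 85 mm) begins 54 mm behind the grasp point. The pads swing forward as they close: fully open they stand 13 mm farther back than shut.
Start: joints at [-1.26, 0.521, -0.036, 1.599, 0.021, 1.021, -0.113], TCP at [0.232, 0.58, 0.231] pointing down, gripper open.
Joint ranges: [-2.91, 2.91], [-0.3, 2.13], [-1.5, 1.42], [0.17, 2.43], [-1.26, 4.41], [0.16, 1.93], [-2.52, 2.52]. Speed limits (rad/s): [1.89, 1.89, 2.39, 2.39, 3.01, 3.01, 3.01].

INTERFACE

Orientations are given as [roll, pitch, yaw] about the fixed x, y, z axes, in that order (R = Rz(yaw) Ry(pitch) Rx(roll)).
In Python, from workcell import telemetry, vision, workorder gives the robot as it stands. The module is installed in compiled form; this text tells all that it offers.
- The arm moves only by the tool play_rows, never from a script. Its argument "deltas" is a list of rows, each a list of 7 numbers: the shift along the world's x, y, z in mm, then the turn, a rotation vector about the world's x, y, z in degrees, then the finger opening in mm, from 0 to 85.4. In form: [[x, y, z, wx, wy, wz, jaw], ...]. A call has 1 to 8 rows; each row shifts and turns the commanded pose from where the row before left it; what a row does not reach is not made up. A row lasts 1/8 s, in which the tool goes at most 62.5 mm and 10.7 degrees, less where a joint would pass 70% of its speed; a pose out of reach is approached as far as the arm can. A call with a gripper value outside its range is refused whole. The fingers move at their own pace and stop on an object; "grip_force" is the grip in N (left out, the last holds). Time passes only in rows, so rows that do not move let the fingers close. It gives the time, the measured TCP pose, the force and the opening at its end, in the units of the state.
- telemetry.observe(): the state, without advancing time (a new reading comes with each control period).
- vision.grab_frame(name): name is "scene" or "top"; returns the picture (420x560x3 uint8, red, green, blue); there is no depth.
- vision.camera_info(name): a dict with "mtx" (3x3 intrinsics, pixels), "rvec" (rotation vector, rad) and "tvec" (3), from world to camera coordinates, as OpenCV has them. Camera axes: x right, y down, z forward; pixel columns grow to the right and rows downward; lengths in m; the calibration is good to about 2 mm. A picture is of the moment at which its call begins. camera_info takes no time and is no camera call.
- workorder.job_done(): hands the job in, once; it reports no verdict.
The state is a dict: "clock": time; "qpos": joint angles; "qd": joint speeds; "joint_efforts": joint torques, N m; "position": TCP position; "tool_rot": TCP orientation; "force": force on the tool from outside, world axes, zero at the start; "moment": the same for the moment, N m; "grip_width": finger opening in m.
Only numpy, scipy, OpenCV 4.12 (cv2) and the standard library are available. Lean on these libraries where they do the work, as an engineer would, in place of code of your own. Each camera call takes 0.05 s, during which the arm holds its last target. There are 200 camera calls.

## Working session

There is one attempt and no reset: what is moved stays moved. The work goes in short steps, Python scripts to look and compute and a tool call to move; the robot and the scene stay as the last step left them, time stands still between calls to the robot, and variables do not carry over. Pictures are saved under pics/ and viewed, about 12 in all and at most 16, crops included, and the job is handed in when it is done.

Besides the shell and the picture viewer there is one more tool, called after "Request:" by a JSON object that holds its "method" and its "body". play_rows: Moves the arm, as the interface text tells. Its arguments: {"type":"object","properties":{"deltas":{"type":"array","items":{"type":"array","items":{"type":"number"}}},"grip_force":{"type":"number"}},"required":["deltas"]}

```bash
mkdir -p pics
python3 - <<'E'
from workcell import telemetry, vision
import cv2,numpy as np
print(telemetry.observe())
for n in("scene","top"):
    im=vision.grab_frame(n); np.save(f"pics/{n}0.npy",im); cv2.imwrite(f"pics/{n}0.png",im[:,:,::-1])
    c=vision.camera_info(n); R=cv2.Rodrigues(np.array(c["rvec"]))[0]; print(n,c,(-R.T@np.array(c["tvec"]).ravel()))
E
```

```text
{'clock': 0.0, 'qpos': array([-1.26025891,  0.52202045, -0.03634237,  1.5999857 ,  0.02122083,
        1.02107443, -0.11281915]), 'qd': array([-0.00045234,  0.00094429, -0.00100979,  0.00066251,  0.00050049,
       -0.00149327,  0.00033062]), 'joint_efforts': array([ 3.33796470e-04, -9.27108908e+01,  1.97965264e+00, -3.69944394e+01,
        1.77357491e-02,  8.08576267e-03, -7.17046561e-06]), 'position': array([0.23216422, 0.57993469, 0.23072954]), 'tool_rot': array([-1.49130007,  1.56969408, -1.87204314]), 'force': array([-0.35593081, -0.02511774,  0.41466592]), 'moment': array([-0.05059246,  0.01672636,  0.00066053]), 'grip_width': 0.08528888356956978}
scene {'mtx': array([[414.96992545,   0.        , 277.62048871],
       [  0.        , 414.96992545, 213.15749877],
       [  0.        ,   0.        ,   1.        ]]), 'rvec': array([ 0.82234844,  2.76819478, -0.80941436]), 'tvec': array([ 0.4778306 , -0.19293676,  1.45422189])} [0.89609548 0.54135545 1.13324982]
top {'mtx': array([[391.19929309,   0.        , 274.58628073],
       [  0.        , 391.19929309, 200.36933905],
       [  0.        ,   0.        ,   1.        ]]), 'rvec': array([ 2.12781695, -2.12451728,  0.21054415]), 'tvec': array([-0.01777715,  0.53220374,  0.95014185])} [ 0.34435845 -0.00855377  1.03328141]
```

View pics/scene0.png

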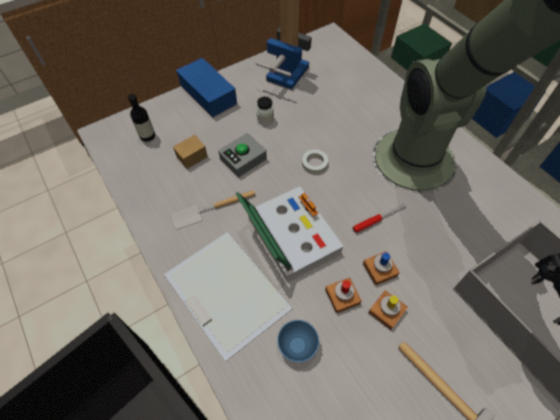

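View pics/top0.png

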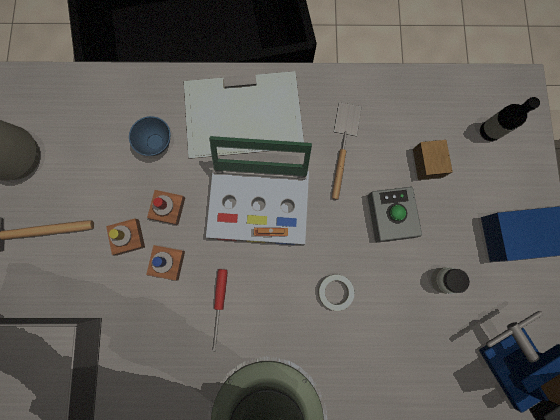

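Scene view: all three mandrels are in their stands (red ~(346,286), yellow (393,302), blue (385,259)). The block is at ~(298,230) with the frame open, and the key is at (242,148). In the top view the grips are at ~(159,203), (114,234) and (158,262), the bores at ~(229,203), (258,204) and (288,206), and the key at (398,213).

```bash
cat > h.py <<'E'
import cv2,numpy as np
from workcell import telemetry, vision
def cam(n):
    c=vision.camera_info(n);R=cv2.Rodrigues(np.array(c["rvec"]))[0];t=np.array(c["tvec"]).ravel()
    return np.array(c["mtx"]),R,t
def plane(n,uv,z):
    K,R,t=cam(n);o=-R.T@t;d=R.T@np.linalg.solve(K,[uv[0],uv[1],1]);return o+d*(z-o[2])/d[2]
def proj(n,P):
    K,R,t=cam(n);p=K@(R@np.array(P,float)+t);return p[:2]/p[2]
def tri(a,b):
    P=[cam(n)[0]@np.c_[cam(n)[1],cam(n)[2]] for n in("scene","top")]
    X=cv2.triangulatePoints(P[0],P[1],np.array(a,float).reshape(2,1),np.array(b,float).reshape(2,1)).ravel();return X[:3]/X[3]
HUE={"red":((0,5),(174,180)),"yellow":((24,34),),"blue":((108,124),),"orange":((6,16),),"green":((50,75),)}
def blobs(im,col,smin=150,vmin=70,amin=15,roi=None):
    h=cv2.cvtColor(im,cv2.COLOR_RGB2HSV);m=np.zeros(im.shape[:2],np.uint8)
    for a,b in HUE[col]: m|=cv2.inRange(h,(a,smin,vmin),(b,255,255))
    if roi is not None:
        k=np.zeros_like(m);x0,y0,x1,y1=roi;k[y0:y1,x0:x1]=255;m&=k
    n,l,s,c=cv2.connectedComponentsWithStats(m)
    return [(c[i].round(2),s[i]) for i in range(1,n) if s[i][4]>=amin]
E
python3 - <<'E'
from h import *
S=np.load("pics/scene0.npy");T=np.load("pics/top0.npy")
rs=(170,120,420,340);rt=(95,170,430,285)
for c in HUE:
    print(c);
    for n,im,r in(("scene",S,rs),("top",T,rt)):
        for b in blobs(im,c,roi=r): print("  ",n,b[0],b[1])
g=cv2.cvtColor(T,cv2.COLOR_RGB2HSV)
w=((g[...,2]>130)&(g[...,1]<40)).astype(np.uint8)
w[:, :200]=0;w[:,315:]=0;w[:175]=0;w[250:]=0
cs=max(cv2.findContours(w,0,2)[0],key=cv2.contourArea);r=cv2.minAreaRect(cs);print(r,cv2.boxPoints(r))
a=cv2.resize(T[165:250,200:320],None,fx=6.5,fy=6.5,interpolation=cv2.INTER_CUBIC)
cv2.imwrite("pics/block.png",a[:,:,::-1])
b=cv2.resize(S[180:330,230:410],None,fx=4,fy=4,interpolation=cv2.INTER_CUBIC)
cv2.imwrite("pics/sc.png",b[:,:,::-1])
E
```

```text
red
   scene [367.17 222.97] [354 215  28  17 192]
   scene [318.63 240.56] [313 235  12  12  68]
   scene [345.46 286.14] [342 281   9  12  78]
   top [157.5  201.61] [153 198  10   9  66]
   top [227.2  217.38] [218 214  19   8 131]
   top [221.75 276.92] [217 270  10  15 118]
yellow
   scene [305.49 221.56] [301 216  10  12  61]
   scene [393.06 300.02] [389 296   9   9  62]
blue
orange
   scene [308.26 204.5 ] [300 194  17  22 144]
   scene [379.31 271.78] [365 258  33  25 323]
   scene [347.73 280.53] [343 279   9   5  15]
   scene [341.45 299.78] [327 284  33  28 340]
   scene [385.43 313.13] [370 292  36  36 330]
   top [263.07 228.2 ] [258 228  12   2  15]
   top [281.29 229.  ] [272 228  16   7  21]
green
   scene [241.43 148.32] [237 145  11   8  63]
((257.1968994140625, 206.45538330078125), (99.51321411132812, 68.45000457763672), 3.1798300743103027) [[205.61844 237.86769]
 [209.41537 169.52309]
 [308.77536 175.04308]
 [304.97842 243.38768]]
```

View pics/block.png

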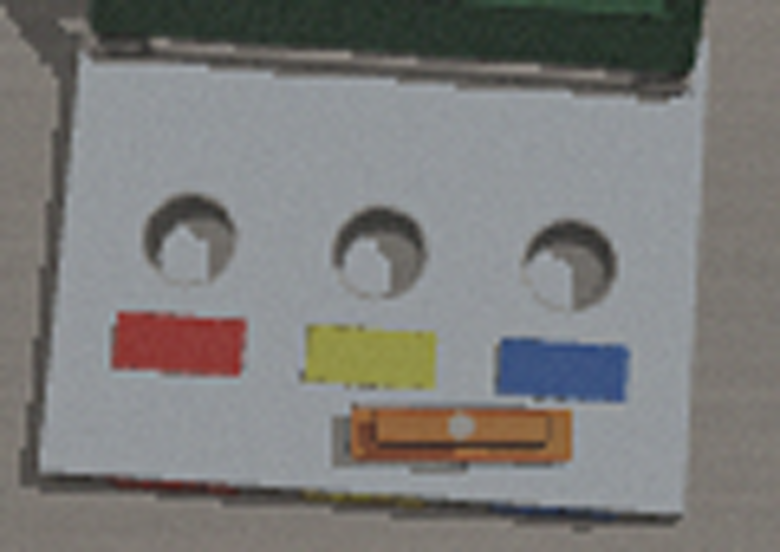

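View pics/sc.png

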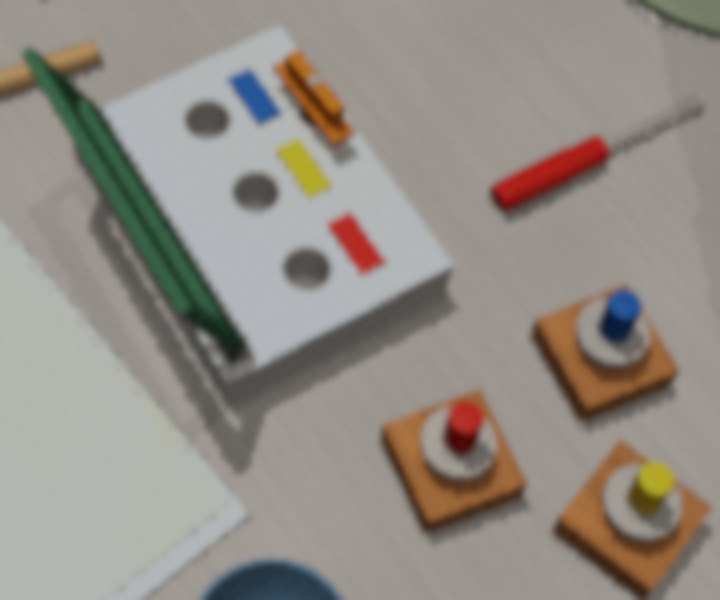

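The crops show the bore mouths clearly. In the top view they are at ~(228.7,201.3), (258.0,203.3) and (287.3,205.3); in the scene view ~(306.4,246.6), (293.6,227.4) and (281.4,209.4). The fin lies along the front edge.

Run:
```python
from h import *
np.set_printoptions(precision=4,suppress=True)
S=np.load("pics/scene0.npy");T=np.load("pics/top0.npy")
HUE["blue"]=((100,130),);HUE["yellow"]=((20,34),);HUE["green"]=((45,80),)
up=lambda p,f,o:(np.array(p)+.5)/f-.5+np.array(o)
bt=[up(p,6.5,(200,165)) for p in((189,239),(380,252),(570,265))]
bs=[up(p,4,(230,180)) for p in((307,268),(256,191),(207,119))]
B=[]
for a,b in zip(bs,bt):
    print("bore top",plane("top",b,.05),"scene",plane("scene",a,.05),"tri",tri(a,b)); 
# bore edges refined: dark/grey contrast
# grips
G={"red":((330,270,360,300),(145,190,170,215)),"yellow":((380,285,405,312),(100,220,130,250)),"blue":((372,245,398,275),(145,250,170,275))}
for c,(rs,rt) in G.items():
    s=max(blobs(S,c,120,40,5,rs),key=lambda b:b[1][4]);t=max(blobs(T,c,120,40,5,rt),key=lambda b:b[1][4])
    print(c,s,t,"tri",tri(s[0],t[0]),"top@.078",plane("top",t[0],.078),"sc@.078",plane("scene",s[0],.078))
    # flange (white, low sat, bright) around grip; top at z=.054
    for n,im,r,ctr in(("scene",S,rs,s[0]),("top",T,rt,t[0])):
        h=cv2.cvtColor(im,cv2.COLOR_RGB2HSV);x,y=map(int,ctr);o=16
        w=((h[...,1]<70)).astype(np.uint8)[y-o:y+o,x-o:x+o]
        k,l,st,ce=cv2.connectedComponentsWithStats(w)
        i=[i for i in range(1,k) if 0<st[i][0] and 0<st[i][1] and st[i][0]+st[i][2]<2*o and st[i][1]+st[i][3]<2*o and st[i][4]>40]
        for j in i:
            cn=cv2.findContours((l==j).astype(np.uint8),0,2)[0];e=cv2.minAreaRect(cv2.convexHull(np.vstack(cn)))
            p=np.array(e[0])+[x-o,y-o];print("   flange",n,p,e[1],plane(n,p,.053))
k=blobs(S,"green",90,50,20,(225,135,260,160));t=blobs(T,"green",90,50,20,(380,195,415,230));print("key",k,t,tri(k[0][0],t[0][0]) if k and t else 0)
if t: print(plane("top",t[0][0],.062),plane("scene",k[0][0],.062))
for c in("orange",):
    k=blobs(S,c,140,40,20,(290,185,325,225));t=blobs(T,c,140,40,10,(240,220,300,240));print(k,t)
```

```text
bore top [0.5295 0.1004 0.05  ] scene [0.5317 0.1    0.05  ] tri [0.5305 0.0999 0.0483]
bore top [0.5245 0.0253 0.05  ] scene [0.5264 0.0251 0.05  ] tri [0.5253 0.0248 0.0483]
bore top [ 0.5195 -0.0494  0.05  ] scene [ 0.5219 -0.0495  0.05  ] tri [ 0.5206 -0.0501  0.0476]
red (array([345.54, 286.3 ]), array([342, 281,   9,  12,  84], dtype=int32)) (array([158.33, 201.85]), array([153, 198,  14,   9,  79], dtype=int32)) tri [0.5226 0.2697 0.0814] top@.078 [0.5225 0.2714 0.078 ] sc@.078 [0.522  0.2683 0.078 ]
   flange scene [343.708  291.3029] (18.795867919921875, 15.634744644165039) [0.5263 0.2707 0.053 ]
   flange top [163.0885 205.4577] (18.067394256591797, 20.610862731933594) [0.5179 0.2661 0.053 ]
yellow (array([392.53, 301.32]), array([388, 295,  11,  14,  95], dtype=int32)) (array([115.13, 233.62]), array([109, 229,  15,  10,  98], dtype=int32)) tri [0.4442 0.3705 0.0797] top@.078 [0.4435 0.372  0.078 ] sc@.078 [0.4444 0.3695 0.078 ]
   flange scene [389.6141 305.9799] (19.989259719848633, 15.647329330444336) [0.4489 0.3711 0.053 ]
blue (array([384.77, 258.38]), array([381, 253,   9,  12,  73], dtype=int32)) (array([156.81, 261.16]), array([153, 257,   9,   9,  68], dtype=int32)) tri [0.3788 0.2644 0.081 ] top@.078 [0.3772 0.2668 0.078 ] sc@.078 [0.379  0.2623 0.078 ]
key [(array([241.42, 148.44]), array([236, 144,  12,  10,  98], dtype=int32))] [(array([397.91, 212.19]), array([390, 205,  16,  16, 183], dtype=int32))] [ 0.5018 -0.3304  0.054 ]
[ 0.5004 -0.3277  0.062 ] [ 0.5048 -0.324   0.062 ]
[(array([308.18, 204.43]), array([300, 194,  17,  22, 153], dtype=int32))] [(array([260.95, 230.36]), array([254, 228,  16,   7,  76], dtype=int32)), (array([278.26, 231.69]), array([263, 228,  25,   8, 102], dtype=int32))]
```

```bash
cat >> h.py <<'E'
from scipy.spatial.transform import Rotation as Ro
def st():
    s=telemetry.observe();R=Ro.from_euler("xyz",s["tool_rot"]).as_matrix()
    print("t",round(s["clock"],2),"pos",(s["position"]*1000).round(1),"F",s["force"].round(1),"M",s["moment"].round(2),"w",round(s["grip_width"]*1000,1),"q",s["qpos"].round(2))
    print("toolx",R[:,0].round(3),"tooly",R[:,1].round(3),"jaw az",np.degrees(np.arctan2(R[1,1],R[0,1])).round(1));return s,R
E
python3 -c "
from h import *
st()"
```

```text
t 0.1 pos [232.2 580.  230.8] F [-0.   0.3  0.1] M [ 0.03 -0.02 -0.02] w 85.3 q [-1.26  0.52 -0.04  1.6   0.02  1.02 -0.11]
toolx [-0.    -0.001 -1.   ] tooly [ 0.372  0.928 -0.001] jaw az 68.2
```

Request:
{"method": "play_rows", "body": {"deltas": [[36,-39,0,0,0,3,50],[36,-39,0,0,0,3,50],[36,-39,0,0,0,3,50],[37,-39,0,0,0,3,50],[37,-39,0,0,0,3,50],[36,-39,0,0,0,3,50],[36,-38,-20,0,0,0,50],[36,-38,-30,0,0,0,50]], "grip_force": 25}}

```text
clock: 1.1
position: [0.5237, 0.2691, 0.1812]
tool_rot: [0.64, 1.569, 0.574]
force: [1.2, 0.9, -1.5]
grip_width: 0.0501
```

Request:
{"method": "play_rows", "body": {"deltas": [[0,0,-30,0,0,0,50],[0,0,-30,0,0,0,50],[0,0,-30,0,0,0,50],[0,0,-30,0,0,0,50],[0,0,-2,0,0,0,50],[0,0,0,0,0,0,10],[0,0,0,0,0,0,10],[0,0,0,0,0,0,10]]}}

```text
clock: 2.1
position: [0.5229, 0.2703, 0.0604]
tool_rot: [0.435, 1.569, 0.368]
force: [-1.9, -2.5, 7.2]
grip_width: 0.0231
```

Request:
{"method": "play_rows", "body": {"deltas": [[0,0,0,0,0,0,10],[0,0,0,0,0,0,10],[0,0,0,0,0,0,50],[0,0,0,0,0,0,50],[0,0,0,0,0,0,50],[0,0,0,0,0,-10,50],[0,0,0,0,0,-10,50],[0,0,0,0,0,-10,50]]}}

```text
clock: 3.1
position: [0.5223, 0.2703, 0.0593]
tool_rot: [2.113, 1.571, 1.517]
force: [-0.6, 0.5, -1.1]
grip_width: 0.0501
```

Request:
{"method": "play_rows", "body": {"deltas": [[0,0,0,0,0,-10,50],[0,0,0,0,0,-10,50],[0,0,0,0,0,-10,50],[0,0,0,0,0,-10,50],[0,0,0,0,0,-10,50],[0,0,0,0,0,-10,50],[0,0,0,0,0,0,50],[0,0,0,0,0,0,10]]}}

```text
clock: 4.1
position: [0.5222, 0.2703, 0.0592]
tool_rot: [-1.147, 1.571, -2.781]
force: [0.5, 0.5, -0.1]
grip_width: 0.0329
```

Request:
{"method": "play_rows", "body": {"deltas": [[0,0,0,0,0,0,10],[0,0,0,0,0,0,10],[0,0,0,0,0,0,10],[0,0,0,0,0,0,10]], "grip_force": 50}}

```text
clock: 4.6
position: [0.5222, 0.2702, 0.0594]
tool_rot: [-1.941, 1.571, 2.705]
force: [-2.6, -0.4, 4.9]
grip_width: 0.0233
```

```bash
python3 -c "
from h import *
st()"
```

```text
t 4.6 pos [522.2 270.2  59.4] F [-2.6 -0.4  4.9] M [-0.    0.69  0.04] w 23.3 q [-0.84  0.74  0.38  1.84 -0.43  0.65 -0.27]
toolx [-0.  0. -1.] tooly [ 0.998 -0.066 -0.   ] jaw az -3.8
```

Request:
{"method": "play_rows", "body": {"deltas": [[0,0,15,0,0,0,10],[0,0,25,0,0,0,10],[0,0,25,0,0,0,10],[0,0,25,0,0,0,10],[0,-20,0,0,0,0,10],[0,-30,0,0,0,0,10],[0,-35,0,0,0,0,10],[0,-35,0,0,0,0,10]]}}

```text
clock: 5.6
position: [0.5219, 0.1481, 0.1492]
tool_rot: [-0.375, 1.57, -2.013]
force: [0.2, -0.7, -1.7]
grip_width: 0.0228
```

Request:
{"method": "play_rows", "body": {"deltas": [[0,-30,0,0,0,0,10],[-1.3,-19.5,0,0,0,0,10],[0,0,0,-0.36,-5.49,0,10],[0,0,0,-0.36,-5.49,0,10],[0,0,-15,0,0,0,10],[0,0,-15,0,0,0,10],[0,0,-7,0,0,0,10],[0,0,0,0,0,0,10]]}}

```text
clock: 6.6
position: [0.521, 0.1002, 0.1114]
tool_rot: [1.568, 1.38, -0.07]
force: [0.4, -0.4, -2.3]
grip_width: 0.0231
```

Run:
```python
from h import *
s,R=st()
ims=[]
for n in("scene","top"):
    im=vision.grab_frame(n); np.save(f"pics/{n}1.npy",im)
S=np.load("pics/scene1.npy");T=np.load("pics/top1.npy")
a=cv2.resize(S[180:290,230:370],None,fx=2.8,fy=2.8,interpolation=cv2.INTER_CUBIC)
b=cv2.resize(T[165:275,190:330],None,fx=2.8,fy=2.8,interpolation=cv2.INTER_CUBIC)
cv2.imwrite("pics/hov.png",np.hstack([a,b])[:,:,::-1])
```

```text
t 6.6 pos [521.  100.2 111.4] F [ 0.4 -0.4 -2.3] M [0.02 0.27 0.02] w 23.1 q [-0.67  0.52  0.43  2.12 -0.37  0.38 -0.05]
toolx [ 0.189 -0.013 -0.982] tooly [ 0.98  -0.066  0.189] jaw az -3.9
```

View pics/hov.png

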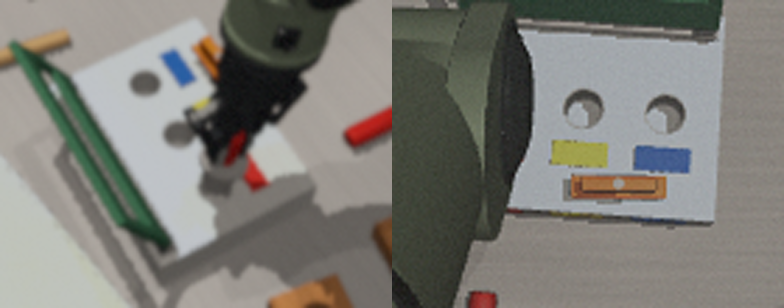

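The hover view shows the red mandrel held, slanted, above the red bore; the top view is blocked by the arm.

Request:
{"method": "play_rows", "body": {"deltas": [[0,0.5,-4,0,0,0,10],[0,0,-3,0,0,0,10],[0,0,-1,0,0,0,10],[0,0,-1,0,0,0,10],[0,0,0,0,0,0,10],[0,0,0,0,0,0,10]]}}

```text
clock: 7.45
position: [0.521, 0.1012, 0.1033]
tool_rot: [1.572, 1.379, -0.065]
force: [0.3, -0.5, -2.4]
grip_width: 0.0228
```

Request:
{"method": "play_rows", "body": {"deltas": [[0,0,-0.7,0,0,0,10],[0,0,-0.7,0,0,0,10],[0,0,0,0,0,0,10],[0,0,0,0,0,0,10]]}}

```text
clock: 7.95
position: [0.521, 0.1012, 0.1019]
tool_rot: [1.572, 1.379, -0.065]
force: [0.8, 0.2, -2.0]
grip_width: 0.023
```

Request:
{"method": "play_rows", "body": {"deltas": [[0,0,-0.6,0,0,0,10],[0,0,0,0,0,0,10],[0,0,-0.6,0,0,0,10],[0,0,0,0,0,0,10],[0,0,0,0,0,0,10]]}}

```text
clock: 8.57
position: [0.521, 0.1012, 0.1007]
tool_rot: [1.572, 1.379, -0.065]
force: [0.6, -0.2, -2.8]
grip_width: 0.0229
```

Request:
{"method": "play_rows", "body": {"deltas": [[2.45,-0.16,0.25,0.18,2.74,0,10],[2.45,-0.16,0.25,0.18,2.74,0,10],[2.45,-0.16,0.2,0.18,2.74,0,10],[2.45,-0.16,0.1,0.18,2.74,0,10],[0,0,0,0,0,0,10],[0,0,0,0,0,0,10]]}}

```text
clock: 9.32
position: [0.5305, 0.1005, 0.1013]
tool_rot: [1.45, 1.57, -0.187]
force: [-0.1, 0.1, -1.5]
grip_width: 0.023
```

Request:
{"method": "play_rows", "body": {"deltas": [[0,0,-1,0,0,0,10],[0,0,-1,0,0,0,10],[0,0,-1,0,0,0,10],[0,0,0,0,0,0,10]]}}

```text
clock: 9.82
position: [0.5308, 0.1005, 0.0984]
tool_rot: [1.403, 1.57, -0.234]
force: [-0.3, -0.2, -2.3]
grip_width: 0.0229
```

Request:
{"method": "play_rows", "body": {"deltas": [[0,0,-1.5,0,0,0,10],[0,0,-1.5,0,0,0,10],[0,0,-1.5,0,0,0,10],[0,0,0,0,0,0,10]]}}

```text
clock: 10.32
position: [0.5308, 0.1005, 0.0939]
tool_rot: [1.175, 1.571, -0.463]
force: [-0.1, -0.3, -2.9]
grip_width: 0.0226
```

Request:
{"method": "play_rows", "body": {"deltas": [[0,0,-2,0,0,0,10],[0,0,-2,0,0,0,10],[0,0,-2,0,0,0,10],[0,0,0,0,0,0,10]]}}

```text
clock: 10.82
position: [0.5307, 0.1005, 0.0878]
tool_rot: [0.848, 1.571, -0.789]
force: [1.2, -2.0, -2.2]
grip_width: 0.023
```

Request:
{"method": "play_rows", "body": {"deltas": [[0,0,-4,0,0,0,10],[0,0,-4,0,0,0,10],[0,0,-4,0,0,0,10],[0,0,-4,0,0,0,10],[0,0,-4,0,0,0,10],[0,0,-4,0,0,0,10],[0,0,0,0,0,0,10]]}}

```text
clock: 11.7
position: [0.5307, 0.1005, 0.0637]
tool_rot: [-0.564, 1.571, -2.202]
force: [0.9, -2.5, -4.0]
grip_width: 0.0225
```

Request:
{"method": "play_rows", "body": {"deltas": [[0,0,-1,0,0,0,10],[0,0,-1,0,0,0,10],[0,0,-0.5,0,0,0,10],[0,0,0,0,0,0,10]]}}

```text
clock: 12.2
position: [0.5308, 0.1006, 0.0615]
tool_rot: [1.586, 1.57, -0.051]
force: [0.5, -2.6, -2.1]
grip_width: 0.0224
```

Request:
{"method": "play_rows", "body": {"deltas": [[0,0,-0.5,0,0,0,10],[0,0,-0.5,0,0,0,10],[0,0,0,0,0,0,10],[0,0,0,0,0,0,10]]}}

```text
clock: 12.7
position: [0.5308, 0.1005, 0.0613]
tool_rot: [2.424, 1.57, 0.786]
force: [-6.2, -3.0, 19.2]
grip_width: 0.0228
```

Request:
{"method": "play_rows", "body": {"deltas": [[0,0,0,0,0,0,50],[0,0,0,0,0,0,50],[0,0,0,0,0,0,50],[0,0,20,0,0,0,50],[0,0,40,0,0,0,50],[0,0,50,0,0,0,50],[-40,0,40,0,0,0,50],[-60,0,0,0,0,0,50]]}}

```text
clock: 13.7
position: [0.4314, 0.1008, 0.2123]
tool_rot: [2.021, 1.566, 0.383]
force: [-0.1, -0.1, -0.0]
grip_width: 0.0497
```

```bash
cat >> h.py <<'E'
HUE["blue"]=((100,130),);HUE["yellow"]=((20,34),)
def grips(cols,pad=22):
    S=vision.grab_frame("scene");T=vision.grab_frame("top")
    G={"red":((306,247),(229,201)),"yellow":((392,301),(115,233)),"blue":((384,258),(156,261))}
    for c in cols:
        r=[(x-pad,y-pad,x+pad,y+pad) for x,y in G[c]]
        s=blobs(S,c,120,40,5,r[0]);t=blobs(T,c,120,40,5,r[1])
        s=[b for b in s if b[1][4]>40];t=[b for b in t if b[1][4]>40]
        print(c,[(b[0],b[1][4]) for b in s],[(b[0],b[1][4]) for b in t])
        for a in s[:2]:
            for b in t[:2]: print("  ",tri(a[0],b[0]).round(4))
    return S,T
E
python3 - <<'E'
from h import *
st();S,T=grips(["yellow","blue"])
a=cv2.resize(S[180:320,220:400],None,fx=2.2,fy=2.2,interpolation=cv2.INTER_CUBIC)
b=cv2.resize(T[165:305,140:320],None,fx=2.2,fy=2.2,interpolation=cv2.INTER_CUBIC)
cv2.imwrite("pics/red_in.png",np.hstack([a,b])[:,:,::-1])
E
```

```text
t 13.7 pos [431.4 100.8 212.3] F [-0.1 -0.1 -0. ] M [ 0.08 -0.03  0.02] w 49.7 q [-0.8   0.29  0.53  2.1  -0.21  0.8  -0.21]
toolx [ 0.004  0.002 -1.   ] tooly [ 0.998 -0.067  0.004] jaw az -3.9
yellow [(array([392.56, 301.05]), np.int32(97))] [(array([114.51, 233.51]), np.int32(93))]
   [0.4445 0.3706 0.0824]
blue [(array([384.72, 258.41]), np.int32(76))] []
```

View pics/red_in.png

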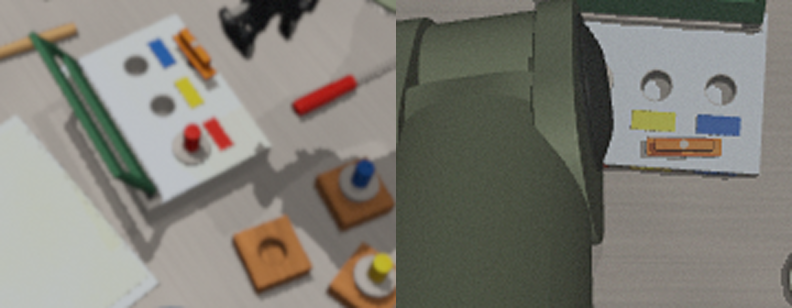

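The picture shows the red mandrel seated in its bore, flange on the block. Yellow and blue have not moved.

Request:
{"method": "play_rows", "body": {"deltas": [[1.6,33.8,0,0,0,10,50],[1.6,33.8,0,0,0,10,50],[1.6,33.8,0,0,0,10,50],[1.6,33.8,0,0,0,10,50],[1.6,33.8,0,0,0,10,50],[1.6,33.8,0,0,0,10,50],[1.6,33.8,0,0,0,10,50],[1.5,33.6,0,0,0,10,50]]}}

```text
clock: 14.8
position: [0.4435, 0.3719, 0.2103]
tool_rot: [2.524, 1.57, 2.288]
force: [-1.6, -0.1, 0.4]
grip_width: 0.05
```

Request:
{"method": "play_rows", "body": {"deltas": [[0,0,-30,0,0,10,50],[0,0,-40,0,0,0,50],[0,0,-40,0,0,0,50],[0,0,-30,0,0,0,50],[0,0,-13,0,0,0,50],[0,0,0,0,0,0,50],[0,0,0,0,0,0,10],[0,0,0,0,0,0,10]], "grip_force": 25}}

```text
clock: 15.8
position: [0.444, 0.3709, 0.0586]
tool_rot: [0.858, 1.569, 0.791]
force: [-0.1, -3.5, 1.7]
grip_width: 0.0235
```

Request:
{"method": "play_rows", "body": {"deltas": [[0,0,0,0,0,0,10],[0,0,0,0,0,0,10],[0,0,0,0,0,0,10],[0,0,0,0,0,0,50],[0,0,0,0,0,0,50],[0,0,0,0,0,0,50],[0,0,0,0,0,-10,50],[0,0,0,0,0,-10,50]]}}

```text
clock: 16.8
position: [0.4436, 0.3707, 0.0575]
tool_rot: [1.852, 1.57, 1.431]
force: [-0.4, -0.2, -0.3]
grip_width: 0.05
```

Request:
{"method": "play_rows", "body": {"deltas": [[0,0,0,0,0,-10,50],[0,0,0,0,0,-10,50],[0,0,0,0,0,-10,50],[0,0,0,0,0,-10,50],[0,0,0,0,0,-10,50],[0,0,0,0,0,-10,50],[0,0,0,0,0,-10,50],[0,0,0,0,0,0,50]]}}

```text
clock: 17.8
position: [0.4433, 0.3709, 0.0573]
tool_rot: [0.732, 1.57, -0.904]
force: [-0.6, 0.9, -0.2]
grip_width: 0.0499
```

Request:
{"method": "play_rows", "body": {"deltas": [[0,0,0,0,0,0,10],[0,0,0,0,0,0,10],[0,0,0,0,0,0,10],[0,0,0,0,0,0,10],[0,0,0,0,0,0,10]], "grip_force": 50}}

```text
clock: 18.42
position: [0.4437, 0.3708, 0.0577]
tool_rot: [2.096, 1.57, 0.459]
force: [-1.0, 0.1, 5.1]
grip_width: 0.0231
```

```bash
python3 -c "
from h import *
st()"
```

```text
t 18.43 pos [443.7 370.8  57.7] F [-1.   0.1  5.1] M [-0.11  0.16  0.06] w 23.1 q [-1.12  0.75  0.47  1.87 -0.53  0.65 -0.39]
toolx [ 0.001  0.    -1.   ] tooly [ 0.998 -0.066  0.001] jaw az -3.8
```

Request:
{"method": "play_rows", "body": {"deltas": [[0,0,15,0,0,0,10],[0,0,30,0,0,0,10],[0,0,40,0,0,0,10],[0,0,40,0,0,0,10],[4,-20,0,0,0,0,10],[8,-35,0,0,0,0,10],[10,-45,0,0,0,0,10],[10,-45,0,0,0,0,10]]}}

```text
clock: 19.42
position: [0.4751, 0.2234, 0.182]
tool_rot: [-0.543, 1.57, -2.181]
force: [0.4, 0.3, -2.2]
grip_width: 0.0227
```

Request:
{"method": "play_rows", "body": {"deltas": [[10,-45,0,0,0,0,10],[10,-45,0,0,0,0,10],[10,-45,0,0,0,0,10],[7,-40,0,0,0,0,10],[3.6,-24.8,0,0,0,0,10],[0,0,0,-0.36,-5.49,0,10],[0,0,0,-0.36,-5.49,0,10],[0,0,-20,0,0,0,10]]}}

```text
clock: 20.42
position: [0.5147, 0.0255, 0.1627]
tool_rot: [1.576, 1.377, -0.062]
force: [1.0, 0.7, -3.5]
grip_width: 0.0233
```

Request:
{"method": "play_rows", "body": {"deltas": [[0,0,-20,0,0,0,10],[0,0,-20,0,0,0,10],[0,0,-14,0,0,0,10],[0,0,0,0,0,0,10],[0,0,0,0,0,0,10]]}}

```text
clock: 21.05
position: [0.5163, 0.0257, 0.109]
tool_rot: [1.572, 1.378, -0.066]
force: [-0.0, -0.5, -2.1]
grip_width: 0.0228
```

```bash
python3 -c "
from h import *
st()"
```

```text
t 21.05 pos [516.3  25.7 109. ] F [-0.  -0.5 -2.1] M [0.05 0.33 0.  ] w 22.8 q [-0.54  0.52  0.46  2.16 -0.52  0.36  0.25]
toolx [ 0.191 -0.013 -0.981] tooly [ 0.979 -0.066  0.192] jaw az -3.8
```

Request:
{"method": "play_rows", "body": {"deltas": [[0,0.3,-4,0,0,0,10],[0,0,-3,0,0,0,10],[0,0,-1,0,0,0,10],[0,0,-0.7,0,0,0,10],[0,0,0,0,0,0,10],[0,0,-0.7,0,0,0,10],[0,0,0,0,0,0,10]]}}

```text
clock: 21.92
position: [0.5161, 0.0263, 0.0991]
tool_rot: [1.572, 1.378, -0.065]
force: [0.1, -0.6, -2.2]
grip_width: 0.0225
```

Request:
{"method": "play_rows", "body": {"deltas": [[0,0,-0.6,0,0,0,10],[0,0,0,0,0,0,10],[0,0,0,0,0,0,10]]}}

```text
clock: 22.3
position: [0.5161, 0.0263, 0.0985]
tool_rot: [1.572, 1.378, -0.065]
force: [-0.1, -0.1, -2.8]
grip_width: 0.0226
```

Request:
{"method": "play_rows", "body": {"deltas": [[2.4,-0.16,0.25,0.18,2.74,0,10],[2.4,-0.16,0.25,0.18,2.74,0,10],[2.35,-0.15,0.2,0.18,2.74,0,10],[2.35,-0.15,0.1,0.18,2.74,0,10],[0,0,0,0,0,0,10],[0,0,0,0,0,0,10]]}}

```text
clock: 23.05
position: [0.5252, 0.0256, 0.0991]
tool_rot: [1.567, 1.57, -0.071]
force: [0.4, -0.2, -2.8]
grip_width: 0.0228
```

Request:
{"method": "play_rows", "body": {"deltas": [[0,0,-1,0,0,0,10],[0,0,-1,0,0,0,10],[0,0,-1,0,0,0,10],[0,0,0,0,0,0,10]]}}

```text
clock: 23.55
position: [0.5255, 0.0256, 0.0962]
tool_rot: [1.582, 1.57, -0.055]
force: [-0.8, -0.9, -3.4]
grip_width: 0.0227
```

Request:
{"method": "play_rows", "body": {"deltas": [[0,0,-1.5,0,0,0,10],[0,0,-1.5,0,0,0,10],[0,0,-1.5,0,0,0,10],[0,0,-2,0,0,0,10],[0,0,0,0,0,0,10]]}}

```text
clock: 24.18
position: [0.5255, 0.0256, 0.0896]
tool_rot: [1.391, 1.57, -0.247]
force: [-1.1, -1.2, -3.0]
grip_width: 0.023
```

Request:
{"method": "play_rows", "body": {"deltas": [[0,0,-4,0,0,0,10],[0,0,-4,0,0,0,10],[0,0,-4,0,0,0,10],[0,0,-4,0,0,0,10],[0,0,-4,0,0,0,10],[0,0,-4,0,0,0,10],[0,0,-3,0,0,0,10],[0,0,0,0,0,0,10]]}}

```text
clock: 25.18
position: [0.5255, 0.0256, 0.0625]
tool_rot: [1.38, 1.57, -0.257]
force: [0.1, -1.8, -4.4]
grip_width: 0.0229
```

Request:
{"method": "play_rows", "body": {"deltas": [[0,0,-1,0,0,0,10],[0,0,-0.7,0,0,0,10],[0,0,-0.5,0,0,0,10],[0,0,-0.5,0,0,0,10],[0,0,0,0,0,0,10]]}}

```text
clock: 25.8
position: [0.5256, 0.0256, 0.0601]
tool_rot: [1.538, 1.57, -0.099]
force: [-0.7, -2.2, -2.5]
grip_width: 0.0228
```

Request:
{"method": "play_rows", "body": {"deltas": [[0,0,-0.5,0,0,0,10],[0,0,-0.5,0,0,0,10],[0,0,-0.3,0,0,0,10],[0,0,0,0,0,0,10]]}}

```text
clock: 26.3
position: [0.5257, 0.0256, 0.0596]
tool_rot: [2.142, 1.57, 0.504]
force: [-7.1, -3.0, 21.0]
grip_width: 0.0229
```

Request:
{"method": "play_rows", "body": {"deltas": [[0,0,0,0,0,0,50],[0,0,0,0,0,0,50],[0,0,0,0,0,0,50],[0,0,20,0,0,0,50],[0,0,40,0,0,0,50],[0,0,50,0,0,0,50],[0,0,40,0,0,0,50],[0,0,0,0,0,0,50]]}}

```text
clock: 27.3
position: [0.5268, 0.0259, 0.2113]
tool_rot: [1.908, 1.566, 0.271]
force: [0.3, 0.3, -1.3]
grip_width: 0.0496
```

```bash
python3 -c "
from h import *
st();grips(['blue'],28)
print(plane('scene',(384.72,258.41),.078))"
```

```text
t 27.3 pos [526.8  25.9 211.3] F [ 0.3  0.3 -1.3] M [ 0.01  0.01 -0.  ] w 49.6 q [-0.62  0.46  0.63  1.91 -0.34  0.88  0.11]
toolx [ 0.005  0.001 -1.   ] tooly [ 0.998 -0.066  0.005] jaw az -3.8
blue [(array([384.74, 258.36]), np.int32(80))] []
[0.37915822 0.26230842 0.078     ]
```

Request:
{"method": "play_rows", "body": {"deltas": [[-18.5,29.9,0,0,0,10,50],[-18.5,29.9,0,0,0,10,50],[-18.5,29.9,0,0,0,10,50],[-18.5,29.9,0,0,0,10,50],[-18.5,29.9,0,0,0,10,50],[-18.5,29.9,0,0,0,10,50],[-18.5,29.9,0,0,0,10,50],[-18.5,29.6,0,0,0,10,50]]}}

```text
clock: 28.4
position: [0.3764, 0.2652, 0.2077]
tool_rot: [-2.587, 1.569, -2.822]
force: [0.5, 0.5, 0.1]
grip_width: 0.0498
```

Request:
{"method": "play_rows", "body": {"deltas": [[0,0,-30,0,0,10,50],[0,0,-40,0,0,0,50],[0,0,-35,0,0,0,50],[0,0,0,0,0,0,50]], "grip_force": 25}}

```text
clock: 28.9
position: [0.3761, 0.2632, 0.1015]
tool_rot: [-2.446, 1.565, -2.513]
force: [0.8, -0.1, 0.2]
grip_width: 0.0498
```

```bash
python3 -c "
from h import *
st();grips(['blue'],28)"
```

```text
t 28.9 pos [376.1 263.2 101.5] F [ 0.8 -0.1  0.2] M [ 0.01 -0.06 -0.01] w 49.8 q [-0.86  0.48  0.16  2.14 -0.14  0.54  0.91]
toolx [-0.004 -0.003 -1.   ] tooly [ 0.067  0.998 -0.003] jaw az 86.2
blue [(array([384.55, 258.82]), np.int32(67))] []
```

Request:
{"method": "play_rows", "body": {"deltas": [[0.8,0.8,-20,0,0,0,50],[0,0,-20,0,0,0,50],[0,0,-3.5,0,0,0,50],[0,0,0,0,0,0,10],[0,0,0,0,0,0,10],[0,0,0,0,0,0,10],[0,0,0,0,0,0,10]]}}

```text
clock: 29.88
position: [0.3787, 0.2653, 0.0612]
tool_rot: [1.082, 1.57, 1.015]
force: [-1.1, -5.4, 9.3]
grip_width: 0.0238
```

```bash
python3 -c "
from h import *
st()"
```

```text
t 29.88 pos [378.7 265.3  61.2] F [-1.1 -5.4  9.3] M [-0.92  0.17  0.01] w 23.8 q [-0.84  0.56  0.13  2.15 -0.16  0.43  0.92]
toolx [ 0.001  0.001 -1.   ] tooly [0.067 0.998 0.001] jaw az 86.2
```

Request:
{"method": "play_rows", "body": {"deltas": [[0,0,0,0,0,0,10],[0,0,0,0,0,0,50],[0,0,0,0,0,0,50],[0,0,-2,0,0,0,50],[0,0,0,0,0,-10,50],[0,0,0,0,0,-10,50],[0,0,0,0,0,-10,50],[0,0,0,0,0,-10,50]]}}

```text
clock: 30.88
position: [0.3784, 0.2654, 0.0582]
tool_rot: [1.626, 1.57, 0.855]
force: [-1.3, 0.7, -0.5]
grip_width: 0.0498
```

Request:
{"method": "play_rows", "body": {"deltas": [[0,0,0,0,0,-10,50],[0,0,0,0,0,-10,50],[0,0,0,0,0,-10,50],[0,0,0,0,0,-10,50],[0,0,0,0,0,-10,50],[0,0,0,0,0,0,50],[0,0,0,0,0,0,10],[0,0,0,0,0,0,10]]}}

```text
clock: 31.88
position: [0.3784, 0.2653, 0.0583]
tool_rot: [1.974, 1.57, 0.338]
force: [-0.7, -0.6, -1.6]
grip_width: 0.0232
```

Request:
{"method": "play_rows", "body": {"deltas": [[0,0,0,0,0,0,10],[0,0,0,0,0,0,10],[0,0,0,0,0,0,10],[0,0,0,0,0,0,10]], "grip_force": 50}}

```text
clock: 32.38
position: [0.3785, 0.2654, 0.0584]
tool_rot: [1.766, 1.57, 0.129]
force: [-1.2, 0.2, 3.8]
grip_width: 0.0226
```

```bash
python3 -c "
from h import *
st()"
```

```text
t 32.38 pos [378.5 265.4  58.4] F [-1.2  0.2  3.8] M [0.04 0.17 0.05] w 22.6 q [-1.14  0.64  0.53  2.17 -0.69  0.5  -0.13]
toolx [ 0.001  0.    -1.   ] tooly [ 0.998 -0.066  0.001] jaw az -3.8
```

Request:
{"method": "play_rows", "body": {"deltas": [[0,0,15,0,0,0,10],[0,0,30,0,0,0,10],[0,0,40,0,0,0,10],[0,0,40,0,0,0,10],[8,-19,0,0,0,0,10],[15,-35,0,0,0,0,10],[18,-43,0,0,0,0,10],[18,-43,0,0,0,0,10]]}}

```text
clock: 33.38
position: [0.4376, 0.124, 0.1841]
tool_rot: [1.896, 1.57, 0.259]
force: [1.2, -0.3, -3.1]
grip_width: 0.0228
```

Request:
{"method": "play_rows", "body": {"deltas": [[18,-43,0,0,0,0,10],[18,-43,0,0,0,0,10],[18,-43,0,0,0,0,10],[14,-30,0,0,0,0,10],[5.75,-15.2,0,0,0,0,10],[0,0,0,-0.36,-5.49,0,10],[0,0,0,-0.36,-5.49,0,10],[0,0,-20,0,0,0,10]]}}

```text
clock: 34.38
position: [0.5105, -0.0487, 0.1646]
tool_rot: [1.579, 1.375, -0.059]
force: [0.9, -0.1, -2.9]
grip_width: 0.0229
```

Request:
{"method": "play_rows", "body": {"deltas": [[0,0,-20,0,0,0,10],[0,0,-20,0,0,0,10],[0,0,-14,0,0,0,10],[0,0,0,0,0,0,10],[0,0,0,0,0,0,10]]}}

```text
clock: 35.0
position: [0.5114, -0.049, 0.1101]
tool_rot: [1.573, 1.377, -0.065]
force: [0.4, -0.5, -2.5]
grip_width: 0.0227
```

```bash
python3 -c "
from h import *
st()"
```

```text
t 35.0 pos [511.4 -49.  110.1] F [ 0.4 -0.5 -2.5] M [0.01 0.32 0.04] w 22.7 q [-0.43  0.52  0.52  2.17 -0.69  0.39  0.57]
toolx [ 0.192 -0.012 -0.981] tooly [ 0.979 -0.066  0.192] jaw az -3.8
```

Request:
{"method": "play_rows", "body": {"deltas": [[0,0.2,-4,0,0,0,10],[0,0,-3,0,0,0,10],[0,0,-1.3,0,0,0,10],[0,0,-0.7,0,0,0,10],[0,0,0,0,0,0,10],[0,0,-0.7,0,0,0,10],[0,0,0,0,0,0,10]]}}

```text
clock: 35.88
position: [0.5111, -0.0486, 0.0996]
tool_rot: [1.572, 1.378, -0.065]
force: [0.7, -0.1, -2.9]
grip_width: 0.023
```

Request:
{"method": "play_rows", "body": {"deltas": [[0,0,-0.7,0,0,0,10],[0,0,0,0,0,0,10],[0,0,0,0,0,0,10]]}}

```text
clock: 36.25
position: [0.5112, -0.0487, 0.0989]
tool_rot: [1.572, 1.378, -0.065]
force: [-0.3, 0.4, -2.0]
grip_width: 0.0231
```

Request:
{"method": "play_rows", "body": {"deltas": [[2.4,-0.16,0.25,0.18,2.74,0,10],[2.4,-0.16,0.25,0.18,2.74,0,10],[2.35,-0.15,0.2,0.18,2.74,0,10],[2.35,-0.15,0.1,0.18,2.74,0,10],[0,0,0,0,0,0,10],[0,0,0,0,0,0,10]]}}

```text
clock: 37.0
position: [0.5203, -0.0493, 0.0996]
tool_rot: [1.61, 1.569, -0.028]
force: [0.0, 0.3, -2.2]
grip_width: 0.0229
```

Request:
{"method": "play_rows", "body": {"deltas": [[0,0,-1,0,0,0,10],[0,0,-1,0,0,0,10],[0,0,-1,0,0,0,10],[0,0,0,0,0,0,10]]}}

```text
clock: 37.5
position: [0.5206, -0.0492, 0.0966]
tool_rot: [1.676, 1.57, 0.039]
force: [0.2, -0.2, -2.2]
grip_width: 0.0229
```

Foot at 44.2 mm; home at TCP 60.4.

Request:
{"method": "play_rows", "body": {"deltas": [[0,0,-1.5,0,0,0,10],[0,0,-1.5,0,0,0,10],[0,0,-1.5,0,0,0,10],[0,0,-2,0,0,0,10],[0,0,0,0,0,0,10]]}}

```text
clock: 38.12
position: [0.5206, -0.0493, 0.09]
tool_rot: [1.574, 1.57, -0.064]
force: [-0.0, 0.9, -2.1]
grip_width: 0.0227
```

Request:
{"method": "play_rows", "body": {"deltas": [[0,0,-4,0,0,0,10],[0,0,-4,0,0,0,10],[0,0,-4,0,0,0,10],[0,0,-4,0,0,0,10],[0,0,-4,0,0,0,10],[0,0,-4,0,0,0,10],[0,0,-3,0,0,0,10],[0,0,0,0,0,0,10]]}}

```text
clock: 39.12
position: [0.5205, -0.0493, 0.063]
tool_rot: [1.678, 1.57, 0.041]
force: [-0.2, 0.4, -2.4]
grip_width: 0.0228
```

Request:
{"method": "play_rows", "body": {"deltas": [[0,0,-1,0,0,0,10],[0,0,-0.7,0,0,0,10],[0,0,-0.5,0,0,0,10],[0,0,-0.5,0,0,0,10],[0,0,-0.5,0,0,0,10],[0,0,0,0,0,0,10]]}}

```text
clock: 39.88
position: [0.5207, -0.0493, 0.0604]
tool_rot: [1.898, 1.57, 0.26]
force: [-3.4, 0.5, 8.6]
grip_width: 0.0227
```

Request:
{"method": "play_rows", "body": {"deltas": [[0,0,0,0,0,0,50],[0,0,0,0,0,0,50],[0,0,0,0,0,0,50],[0,0,20,0,0,0,50],[0,0,45,0,0,0,50],[0,0,50,0,0,0,0],[0,0,50,0,0,0,0],[0,0,25,0,0,0,0]]}}

```text
clock: 40.88
position: [0.5211, -0.0494, 0.2523]
tool_rot: [1.763, 1.567, 0.125]
force: [-0.3, 0.6, -0.3]
grip_width: 0.0002
```

Request:
{"method": "play_rows", "body": {"deltas": [[25,9,0,0,0,0,0],[30,11,0,0,0,0,0],[30,11,0,0,0,0,0],[30,11,0,0,0,0,0],[30,11,0,0,0,0,0],[32,10,0,0,0,0,0],[0,0,0,0,0,0,0]]}}

```text
clock: 41.75
position: [0.6987, 0.0146, 0.2489]
tool_rot: [0.646, 1.57, -0.99]
force: [0.3, -0.8, -0.5]
grip_width: 0.0004
```

Run:
```python
from h import *
st();S=vision.grab_frame("scene");T=vision.grab_frame("top")
a=cv2.resize(S[100:310,180:390],None,fx=1.9,fy=1.9,interpolation=cv2.INTER_CUBIC)
b=cv2.resize(T[60:270,140:350],None,fx=1.9,fy=1.9,interpolation=cv2.INTER_CUBIC)
cv2.imwrite("pics/frame.png",np.hstack([a,b])[:,:,::-1])
X=lambda x,y,z:(525.7e-3+.998*x+.066*y,25.4e-3-.066*x+.998*y,z)
for x,y,z in((.1326,.118,.172),(.1326,-.118,.172)): print(proj("top",X(x,y,z)),proj("scene",X(x,y,z)))
```

```text
t 41.75 pos [698.7  14.6 248.9] F [ 0.3 -0.8 -0.5] M [-0.01  0.03 -0.06] w 0.4 q [-0.51  0.74  0.73  1.39 -0.5   1.2   0.21]
toolx [ 0.    -0.001 -1.   ] tooly [ 0.998 -0.065  0.   ] jaw az -3.7
[209.66437354 133.64091929] [273.10683746 259.93064738]
[311.49449145 140.42960122] [233.04607753 194.18455558]
```

View pics/frame.png

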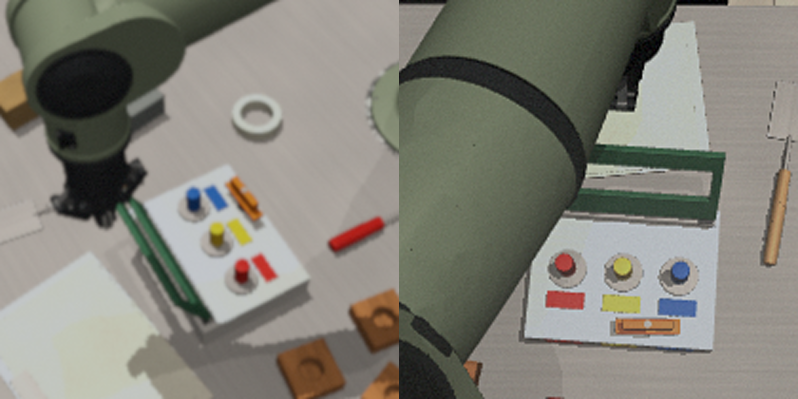

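All three mandrels stand in their own bores with the flanges flat, and the frame edge is at (311,140) top, as predicted.

Request:
{"method": "play_rows", "body": {"deltas": [[0,0,-30,0,0,0,0],[0,0,-35,0,0,0,0],[0,0,-30,0,0,0,0],[0,0,-5,0,0,0,0],[-10,0.7,0,0,0,0,0],[-10,0.7,0,0,0,0,0],[-10,0.7,0,0,0,0,0],[-10,0.7,0,0,0,0,0]]}}

```text
clock: 42.85
position: [0.6575, 0.0166, 0.1509]
tool_rot: [1.717, 1.568, 0.08]
force: [4.1, -0.6, 2.3]
grip_width: 0.0001
```

Request:
{"method": "play_rows", "body": {"deltas": [[-10,0.7,0,0,0,0,0],[-10,0.7,0,0,0,0,0],[-10,0.7,0,0,0,0,0],[-10,0.7,0,0,0,0,0],[-10,0.7,0,0,0,0,0],[-8,0.5,0,0,0,0,0]]}}

```text
clock: 43.6
position: [0.5989, 0.0206, 0.1499]
tool_rot: [1.703, 1.57, 0.065]
force: [1.8, 0.0, -1.0]
grip_width: 0.0001
```

Request:
{"method": "play_rows", "body": {"deltas": [[-9,0.6,0,0,0,0,0],[-9,0.6,0,0,0,0,0],[-9,0.6,0,0,0,0,0],[0,0,0,0,0,0,0],[0,0,40,0,0,0,0],[0,0,40,0,0,0,0]]}}

```text
clock: 44.35
position: [0.5725, 0.0221, 0.2309]
tool_rot: [0.38, 1.57, -1.257]
force: [0.3, 1.1, -0.1]
grip_width: -0.0001
```

Request:
{"method": "play_rows", "body": {"deltas": [[0,0,0,0,0,0,0],[0,0,0,0,0,0,0],[0,0,0,0,0,0,0],[0,0,0,0,0,0,0],[0,0,0,0,0,0,0],[0,0,0,0,0,0,0],[0,0,0,0,0,0,0],[0,0,0,0,0,0,0]]}}

```text
clock: 45.35
position: [0.5727, 0.0223, 0.23]
tool_rot: [1.637, 1.57, -0.0]
force: [-0.5, 0.1, 0.6]
grip_width: 0.0001
```

Request:
{"method": "play_rows", "body": {"deltas": [[0,0,0,0,0,0,0],[0,0,0,0,0,0,0],[0,0,0,0,0,0,0],[0,0,0,0,0,0,0],[0,0,0,0,0,0,0],[0,0,0,0,0,0,0],[0,0,0,0,0,0,0],[0,0,0,0,0,0,0]]}}

```text
clock: 46.35
position: [0.5727, 0.0223, 0.23]
tool_rot: [1.63, 1.57, -0.008]
force: [0.4, 0.5, 0.6]
grip_width: 0.0002
```

Run:
```python
from h import *
st();S=vision.grab_frame("scene");T=vision.grab_frame("top")
a=cv2.resize(S[160:280,220:370],None,fx=2.6,fy=2.6,interpolation=cv2.INTER_CUBIC)
b=cv2.resize(T[150:270,180:330],None,fx=2.6,fy=2.6,interpolation=cv2.INTER_CUBIC)
cv2.imwrite("pics/shut.png",np.hstack([a,b])[:,:,::-1])
X=lambda x,y,z:(525.7e-3+.998*x+.066*y,25.4e-3-.066*x+.998*y,z)
print("fin pred",X(-.072,-.0375,.1),proj("top",X(-.072,-.0375,.1)),proj("scene",X(-.072,-.0375,.1)))
for n,im,r in(("scene",S,(290,185,325,225)),("top",T,(240,215,300,245))): print(n,blobs(im,"orange",120,40,10,r))
```

```text
t 46.35 pos [572.7  22.3 230. ] F [0.4 0.5 0.6] M [ 0.04  0.01 -0.02] w 0.2 q [-0.67  0.56  0.78  1.77 -0.46  1.    0.22]
toolx [ 0.001 -0.    -1.   ] tooly [ 0.998 -0.067  0.001] jaw az -3.8
fin pred (0.45136899999999996, -0.007273000000000002, 0.1) [270.6995459  229.64668343] [308.56335197 199.34569865]
scene [(array([307.99, 204.23]), array([299, 193,  19,  23, 164], dtype=int32))]
top [(array([270.45, 231.43]), array([254, 228,  34,   8, 230], dtype=int32))]
```

View pics/shut.png

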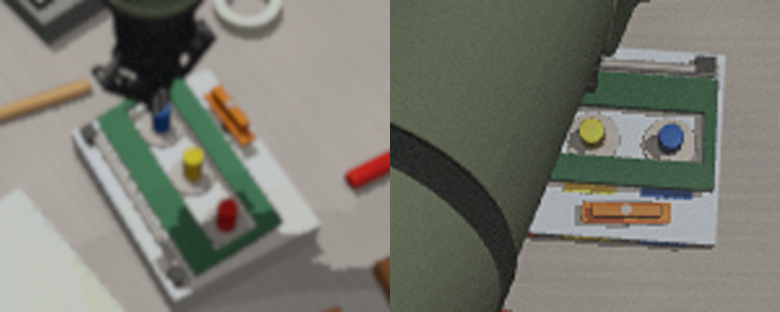

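The frame lies flat over the flanges, with the grips through its window. The turnbutton is still along the front edge, at ~(270,230) top.

Request:
{"method": "play_rows", "body": {"deltas": [[-30,-7,0,0,0,0,40],[-30,-7,0,0,0,0,40],[-30,-7,0,0,0,0,40],[-20,-5,0,0,0,0,40],[-12,-3.6,0,0,0,0,40],[0,0,-45,0,0,0,40],[0,0,-45,0,0,0,40],[0,0,-20,0,0,0,40]]}}

```text
clock: 47.45
position: [0.4501, -0.0074, 0.1181]
tool_rot: [-0.858, 1.57, -2.495]
force: [0.5, 0.2, 0.8]
grip_width: 0.0396
```

Request:
{"method": "play_rows", "body": {"deltas": [[0,0,-20,0,0,0,40],[0,0,-8,0,0,0,40],[0,0,-8,0,0,0,40],[0,0,-5,0,0,0,40],[0,0,0,0,0,0,40]]}}

```text
clock: 48.08
position: [0.4507, -0.0072, 0.079]
tool_rot: [1.72, 1.57, 0.083]
force: [-0.4, 0.5, -0.6]
grip_width: 0.0402
```

Request:
{"method": "play_rows", "body": {"deltas": [[0,0,0,0,0,0,3],[0,0,0,0,0,0,3],[0,0,0,0,0,0,3],[0,0,0,0,0,0,3],[0,0,0,0,0,0,3]], "grip_force": 25}}

```text
clock: 48.7
position: [0.4509, -0.0073, 0.0793]
tool_rot: [1.709, 1.569, 0.072]
force: [-0.1, -0.8, 7.0]
grip_width: 0.0112
```

Request:
{"method": "play_rows", "body": {"deltas": [[0,0,0,0,0,8,3],[0,0,0,0,0,8,3],[0,0,0,0,0,8,3],[0,0,0,0,0,8,3]]}}

```text
clock: 49.2
position: [0.4505, -0.0074, 0.0793]
tool_rot: [1.845, 1.57, 0.771]
force: [-4.6, -1.6, 8.7]
grip_width: 0.0113
```

Request:
{"method": "play_rows", "body": {"deltas": [[0,0,0,0,0,8,3],[0,0,0,0,0,8,3],[0,0,0,0,0,8,3],[0,0,0,0,0,8,3],[0,0,0,0,0,8,3],[0,0,0,0,0,8,3],[0,0,0,0,0,8,3]]}}

```text
clock: 50.08
position: [0.45, -0.0081, 0.0793]
tool_rot: [2.866, 1.57, 2.768]
force: [-5.8, -6.3, 11.0]
grip_width: 0.0116
```

Request:
{"method": "play_rows", "body": {"deltas": [[0,0,0,0,0,2,3],[0,0,0,0,0,0,3],[0,0,0,0,0,0,3]]}}

```text
clock: 50.45
position: [0.45, -0.0081, 0.0793]
tool_rot: [2.798, 1.57, 2.731]
force: [-5.0, -5.8, 11.9]
grip_width: 0.0112
```

```bash
python3 -c "
from h import *
st()"
```

```text
t 50.45 pos [450.   -8.1  79.3] F [-5.  -5.8 11.9] M [-1.28  1.16 -0.15] w 11.2 q [-0.24  0.52  0.16  2.17 -0.18  0.46  1.56]
toolx [-0.001  0.    -1.   ] tooly [0.068 0.998 0.   ] jaw az 86.1
```

Request:
{"method": "play_rows", "body": {"deltas": [[0,0,0,0,0,1.5,3],[0,0,0,0,0,0,3],[0,0,0,0,0,0,40],[0,0,0,0,0,0,40],[0,0,0,0,0,0,40],[0,0,20,0,0,0,40],[0,0,40,0,0,0,40],[0,0,40,0,0,0,0]]}}

```text
clock: 51.45
position: [0.4504, -0.0073, 0.18]
tool_rot: [2.23, 1.57, 2.189]
force: [0.5, -1.0, 0.5]
grip_width: 0.0229
```

Request:
{"method": "play_rows", "body": {"deltas": [[0,-20,0,0,0,0,0],[4,-40,0,0,0,0,0],[8,-50,0,0,0,0,0],[8,-50,0,0,0,0,0],[8,-50,0,0,0,0,0],[8,-40,0,0,0,0,0],[8,-25,0,0,0,0,0],[4,0,0,0,0,0,0]]}}

```text
clock: 52.45
position: [0.4984, -0.284, 0.1787]
tool_rot: [2.303, 1.57, 2.26]
force: [-0.7, 0.8, -0.0]
grip_width: 0.0001
```

Run:
```python
from h import *
st();S=vision.grab_frame("scene");T=vision.grab_frame("top")
a=cv2.resize(S[120:270,200:350],None,fx=2.6,fy=2.6,interpolation=cv2.INTER_CUBIC)
b=cv2.resize(T[150:300,200:350],None,fx=2.6,fy=2.6,interpolation=cv2.INTER_CUBIC)
cv2.imwrite("pics/tb.png",np.hstack([a,b])[:,:,::-1])
# key: circle in start images, rays at dome height
S0=np.load("pics/scene0.npy");T0=np.load("pics/top0.npy")
HUE["green"]=((35,90),)
for n,im,r in(("scene",S0,(222,132,262,166)),("top",T0,(375,190,420,235))):
    for b in blobs(im,"green",60,25,20,r): print(n,b,[plane(n,b[0],z).round(4) for z in(.056,.062,.068)])
# console corners (top face z=.05) in top view
h=cv2.cvtColor(T0,cv2.COLOR_RGB2HSV);w=((h[...,2]>75)&(h[...,2]<135)&(h[...,1]<30)).astype(np.uint8)
c=cv2.resize(T0[175:255,355:435],None,fx=4.8,fy=4.8,interpolation=cv2.INTER_CUBIC);d=cv2.resize(S0[120:200,205:285],None,fx=4.8,fy=4.8,interpolation=cv2.INTER_CUBIC)
cv2.imwrite("pics/key.png",np.hstack([d,c])[:,:,::-1])
```

```text
t 52.45 pos [ 498.4 -284.   178.7] F [-0.7  0.8 -0. ] M [ 0.08 -0.02  0.04] w 0.1 q [ 0.23  0.52  0.26  1.8  -0.17  0.85  2.1 ]
toolx [-0.  0. -1.] tooly [0.043 0.999 0.   ] jaw az 87.5
scene (array([241.55, 148.35]), array([236, 143,  13,  12, 114], dtype=int32)) [array([ 0.502, -0.329,  0.056]), array([ 0.5042, -0.3241,  0.062 ]), array([ 0.5064, -0.3193,  0.068 ])]
top (array([397.55, 212.32]), array([390, 204,  16,  17, 205], dtype=int32)) [array([ 0.5011, -0.3287,  0.056 ]), array([ 0.5001, -0.3268,  0.062 ]), array([ 0.4991, -0.3248,  0.068 ])]
```

View pics/tb.png

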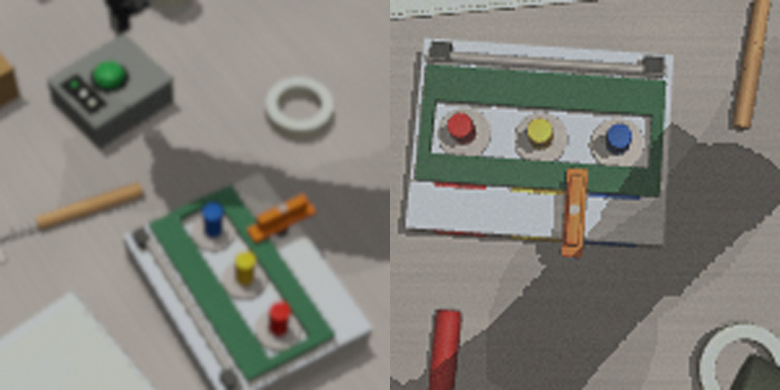

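View pics/key.png

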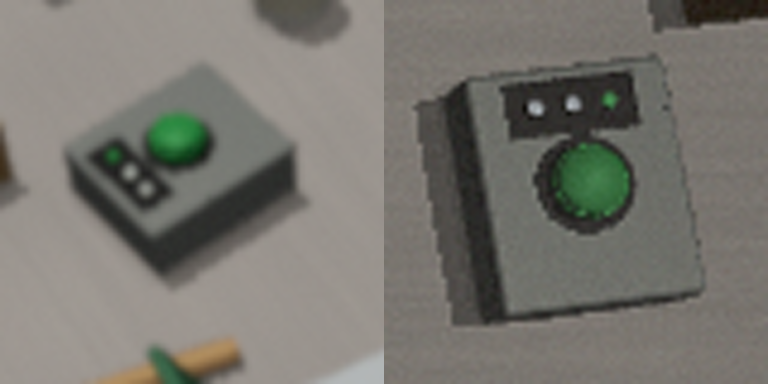

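The turnbutton now lies along x, across the frame's front bar. The key sits mid-console: top-view console corners average to ~(396.5,214.0), scene ~(242.8,150.8).

Run:
```python
from h import *
print(plane("top",(396.5,214.0),.05),plane("scene",(242.8,150.8),.05),tri((242.8,150.8),(396.5,214.0)))
```

```text
[ 0.49769029 -0.32776919  0.05      ] [ 0.50181667 -0.32192201  0.05      ] [ 0.49865078 -0.33032753  0.04028355]
```

Request:
{"method": "play_rows", "body": {"deltas": [[1,-25,0,0,0,0,0],[0.6,-18,-20,0,0,0,0],[0,0,-40,0,0,0,0],[0,0,-30,0,0,0,0],[0,0,-10,0,0,0,0],[0,0,-3,0,0,0,0],[0,0,0,0,0,0,0],[0,0,0,0,0,0,0]]}}

```text
clock: 53.55
position: [0.5007, -0.3254, 0.077]
tool_rot: [0.397, 1.57, 0.357]
force: [-0.4, -0.6, -0.5]
grip_width: 0.0003
```

```bash
python3 -c "
from h import *
st()"
```

```text
t 53.55 pos [ 500.7 -325.4   77. ] F [-0.4 -0.6 -0.5] M [-0.01  0.01  0.03] w 0.3 q [ 0.33  0.69  0.21  1.8  -0.22  0.67  2.2 ]
toolx [ 0.001  0.    -1.   ] tooly [0.04  0.999 0.   ] jaw az 87.7
```

Request:
{"method": "play_rows", "body": {"deltas": [[0,-1.5,-4,0,0,0,0],[0,0,-3,0,0,0,0],[0,0,-1,0,0,0,0],[0,0,-1,0,0,0,0],[0,0,0,0,0,0,0],[0,0,0,0,0,0,0]]}}

```text
clock: 54.3
position: [0.5002, -0.3268, 0.0671]
tool_rot: [1.696, 1.57, 1.655]
force: [-1.3, -0.4, 2.8]
grip_width: -0.0002
```

Request:
{"method": "play_rows", "body": {"deltas": [[0,0,-0.7,0,0,0,0],[0,0,-0.7,0,0,0,0],[0,0,-0.6,0,0,0,0],[0,0,0,0,0,0,0],[0,0,0,0,0,0,0]]}}

```text
clock: 54.92
position: [0.5002, -0.3268, 0.065]
tool_rot: [1.716, 1.57, 1.675]
force: [-3.2, -0.0, 2.8]
grip_width: -0.0003
```

Request:
{"method": "play_rows", "body": {"deltas": [[0,0,-0.5,0,0,0,0],[0,0,-0.5,0,0,0,0],[0,0,0,0,0,0,0],[0,0,0,0,0,0,0]]}}

```text
clock: 55.42
position: [0.5002, -0.3268, 0.064]
tool_rot: [1.691, 1.57, 1.651]
force: [-2.3, 0.6, 2.5]
grip_width: 0.0002
```

Request:
{"method": "play_rows", "body": {"deltas": [[0,0,-0.5,0,0,0,0],[0,0,-0.5,0,0,0,0],[0,0,0,0,0,0,0],[0,0,0,0,0,0,0]]}}

```text
clock: 55.92
position: [0.5003, -0.3268, 0.063]
tool_rot: [1.593, 1.57, 1.552]
force: [-1.2, -0.3, 2.0]
grip_width: -0.0002
```

Request:
{"method": "play_rows", "body": {"deltas": [[0,0,-0.4,0,0,0,0],[0,0,0,0,0,0,0],[0,0,0,0,0,0,0]]}}

```text
clock: 56.3
position: [0.5003, -0.3267, 0.0626]
tool_rot: [1.639, 1.57, 1.598]
force: [-1.6, -0.4, 2.3]
grip_width: 0.0002
```

Request:
{"method": "play_rows", "body": {"deltas": [[0,0,-0.4,0,0,0,0],[0,0,0,0,0,0,0],[0,0,0,0,0,0,0]]}}

```text
clock: 56.68
position: [0.5003, -0.3267, 0.0622]
tool_rot: [1.61, 1.57, 1.57]
force: [-1.6, -0.1, 0.8]
grip_width: 0.0004
```

```bash
python3 -c "
from h import *
st()"
```

```text
t 56.67 pos [ 500.3 -326.7   62.2] F [-1.6 -0.1  0.8] M [-0.12  0.2  -0.03] w 0.4 q [ 0.34  0.71  0.21  1.8  -0.22  0.65  2.21]
toolx [ 0.     0.001 -1.   ] tooly [0.04  0.999 0.001] jaw az 87.7
```

Force fell to 0.8 N, so it has clicked well short of overpress. I'll retreat and do a final check.

Request:
{"method": "play_rows", "body": {"deltas": [[0,0,5,0,0,0,0],[0,0,15,0,0,0,0],[0,0,40,0,0,0,0],[0,0,40,0,0,0,0],[0,0,40,0,0,0,0],[0,0,0,0,0,0,0],[0,0,0,0,0,0,0]]}}

```text
clock: 57.55
position: [0.5002, -0.3265, 0.2025]
tool_rot: [1.377, 1.57, 1.336]
force: [0.8, -0.7, -0.0]
grip_width: 0.0001
```

Run:
```python
from h import *
st();S=vision.grab_frame("scene");T=vision.grab_frame("top")
a=cv2.resize(S[110:370,150:430],None,fx=1.4,fy=1.4,interpolation=cv2.INTER_CUBIC)
b=cv2.resize(T[90:350,110:390],None,fx=1.4,fy=1.4,interpolation=cv2.INTER_CUBIC)
cv2.imwrite("pics/end.png",np.hstack([a,b])[:,:,::-1])
```

```text
t 57.55 pos [ 500.2 -326.5  202.5] F [ 0.8 -0.7 -0. ] M [-0.   -0.02  0.02] w 0.1 q [ 0.29  0.52  0.27  1.72 -0.17  0.92  2.16]
toolx [ 0.     0.001 -1.   ] tooly [0.04  0.999 0.001] jaw az 87.7
```

View pics/end.png

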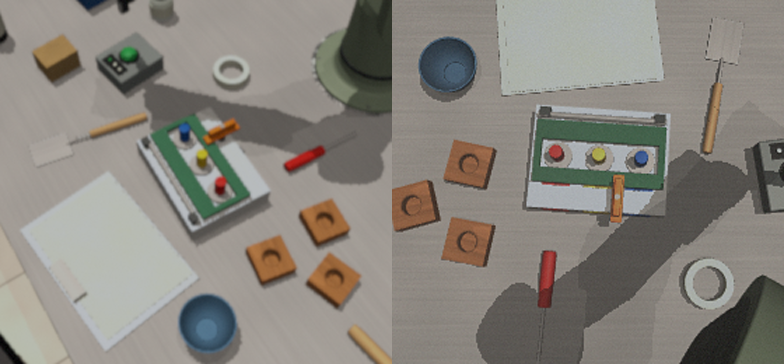

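The final view shows the mandrels home, the frame shut, the turnbutton across it, and the bystanders where they started.

```bash
python3 -c "
from workcell import workorder
print(workorder.job_done())"
```

```text
the job is handed in; nothing more can be done
None
```

The job is finished and handed in at about 58 s; `job_done` gives no verdict.

- **Mandrels:** all three were there. I loaded them in the order red, yellow, blue. Each foot went in at a slant of about 0.19 rad to roughly 1.7 mm below the mouth. I then straightened each one and slid it down until the flange met the block at the expected height, with contact forces of 19, 21 and 9 N.
- **Frame and turnbutton:** I pushed the frame past upright and it sank shut. I turned the turnbutton 90° plus about 1.5°, with no stop torque felt up to the 90° reading. It lies across the frame's front bar.
- **Key:** I pressed it to about 6.8 mm in total, including the rubber's squash. The force peaked at about 3 N, then fell to 0.8 N, which I took as the click. That is well under the 12 N overpress limit. The click was judged from force and depth only, since nothing reads it directly.
- **Last checks:** the final pictures show the mandrels home, the frame flat, the turnbutton across it, and the bowl, spatula and carton where they were. The robot touches nothing.
- **Disagreement:** the two cameras differed by up to about 6 mm on the console and key, so I pressed near the mean. That was within the key's 26 mm flat.

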